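Slide the well plate under the scanner bridge and start the scan

ROBOT

A 7-joint arm with a two-finger parallel gripper is mounted at the origin on the work surface. World frame = base frame: x ahead of the robot, y to its left, z up, the work surface at z = 0. Lengths are in m, angles in rad, forces in N, time in s.
With the tool pointing down it reaches from about 0.4 to 0.875 m from the base axis. Payload 4.4 kg.
Tool frame: the origin (TCP) lies at the very end of the fingers, on their centre line; the grasp point (between the pads) lies bot.hold_point_z behind it (bot.hold_point_z is the distance from the TCP to the grasp point, in m); z points along the fingers, y is the direction in which the jaws open and shut (so a half turn about z gives the same grasp; the last joint's range is limited). The gripper opens to 85 mm and grips with 20 to 120 N. Pads are 22 mm wide; open, the fingers measure 114 mm over their backs; the gripper's body (76 mm by 85 mm) begins 54 mm behind the grasp point. The pads swing forward as they close: fully open they stand 13 mm farther back than shut.
Start: joints at [-1.196, 0.628, 0.038, 1.517, -0.027, 0.996, -0.02], TCP at [0.277, 0.588, 0.231] pointing down, gripper open.
Joint ranges: [-3.06, 3.06], [-0.37, 2.12], [-1.25, 1.32], [0.18, 2.47], [-1.1, 4.24], [0.23, 1.98], [-2.94, 2.94]. Speed limits (rad/s): [2.57, 2.57, 3.14, 3.14, 3.14, 3.14, 3.14].

INTERFACE

Orientations are given as [roll, pitch, yaw] about the fixed x, y, z axes, in that order (R = Rz(yaw) Ry(pitch) Rx(roll)).
In Python, from bench import bot, cams gives the robot as it stands.
- The arm moves only by the tool drive_tool, never from a script. Its arguments are lists of equal length, an entry for each row: "fingers": the closure in counts, from 0 (fully open) to 255 (shut); "travel": the shift along the tool's x, y, z in mm, a list of three; "yaw": the turn about the tool's z in rad. In form: {"fingers": [fingers, ...], "travel": [[x, y, z], ...], "yaw": [yaw, ...]}. A call has 1 to 8 rows; each row is the pose to reach, as a shift and turn from the pose commanded when the call began, along the tool's axes at that moment; what a row does not reach only later rows make up. A row lasts 1/8 s, in which the tool goes at most 62.5 mm and 10.7 degrees, less where a joint would pass 70% of its speed; a pose out of reach is approached as far as the arm can. A call with a gripper value outside its range is refused whole. The fingers move at their own pace and stop on an object; "newtons" is the grip in N (left out, the last holds). Time passes only in rows, so rows that repeat a pose let the fingers close. It gives the time, the measured TCP pose, the force and the opening at its end, in the units of the state.
- bot.observe(): the state, without advancing time (a new reading comes with each control period).
- cams.camera(name): name is "scene" or "side" or "wrist"; returns a dict with "pixels" (400x640x3 uint8, red, green, blue), "mtx" (3x3 intrinsics, pixels), "rvec" (rotation vector, rad) and "tvec" (3), from world to camera coordinates, as OpenCV has them; the wrist camera has in their place "hand_eye" (4x4, takes a point from camera to tool coordinates, whose origin is the TCP and whose axes are the flange's). Camera axes: x right, y down, z forward; pixel columns grow to the right and rows downward; lengths in m; the calibration is good to about 2 mm. A picture is of the moment at which its call begins: read the wrist's pose just before it. There is no depth.
- bot.sign_off(): hands the job in, once; it reports no verdict.
The state is a dict: "time": time; "qpos": joint angles; "joint_vel": joint speeds; "effort": joint torques, N m; "eef_pos": TCP position; "tcp_rot": TCP orientation; "force": force on the tool from outside, world axes, zero at the start; "moment": the same for the moment, N m; "grip_width": finger opening in m.
Only numpy, scipy, OpenCV 4.12 (cv2) and the standard library are available. Lean on these libraries where they do the work, as an engineer would, in place of code of your own. Each camera call takes 0.05 s, during which the arm holds its last target. There are 200 camera calls.

TASK

Push the white well plate along the bench, flat and without lifting or tipping it, under the low blue bridge of the scanner until it lies squarely inside the white outline on the bench, never forcing it against the bridge. Then, with the plate in place, press the green button on the scanner down fully and let it go. Do it all with the fingertips, pick nothing up, and leave everything else standing where it is.

Things in the scene. Friction and masses are not known exactly. Their poses are not given: they have to be found in the camera images.
- plate: White slab with 24 orange and red wells on top: 86 mm (its x) by 128 mm (its y) by 22 mm high, 0.10 to 0.20 kg, loose, flat on the bench, slides under 0.5 to 2 N. Origin at the centre of its underside, z up. It starts left or right of the bridge, turned up to 0.35 rad. Either end may lead.
- bridge: Scanner fixed to the bench, 57 mm high: two white feet joined by a blue beam. Origin on the bench, mid-passage. The passage runs along its y (within 0.15 rad of world y), open at both ends, 110 mm wide (x -55 to 55). Beam: y -30 to 30, underside 27 mm up (plate headroom 5 mm). Near foot: x -90 to -55, y -30 to 30. Far foot: x 55 to 150, y -40 to 40.
- outline (a point): Centre of the thin white outline painted on the bench under the beam, at the bridge's origin and with its axes: 98 mm (x) by 140 mm (y) inside the line, 4 mm line, no height. With the plate centred in it, long side along y, the plate sticks out 34 mm from under the beam at both ends.
- button (a joint): Travel of the green start button, m: 0 when up, 0.006 fully down; it springs back. It counts as pressed beyond 0.004; fully down takes 5 N.
- button_top (a point): Centre of the top face of the green push button (28 mm across, black collar), on top of the bridge's far white housing, 105 mm from the bridge's origin along its x. It is pressed straight down.
- tipbox: Bystander: blue pipette-tip box with clear lid, 110 (x) by 78 (y) by 69 mm high, loose, on the other side of the bridge from the plate. Origin at the centre of its underside.
- vial_near: Bystander: small glass vial with orange cap, 29 mm across, 47 mm high, standing loose between robot and bridge. Origin at the centre of its underside.
- vial_far: Bystander: the same kind of vial, standing beyond the bridge, to the right. Origin at the centre of its underside.
- amber: Bystander: amber reagent bottle with blue cap, 90 mm across, 180 mm high, on the right. Origin at the centre of its underside.
- rack: Bystander: dark metal tube rack with orange caps, 90 (x) by 160 (y) by 58 mm high, its long side about along the world x, on the right. Origin at the centre of its underside.
- tray: Bystander: open pale blue tray, 120 (x) by 150 (y) by 45 mm high, on the left. Origin at the centre of its underside.
- pipette: Bystander: white pipette lying along its x, about 290 mm long, 30 mm wide, 22 mm high, beyond the bridge, across the bench. Origin on the bench under its middle.

How it is judged:
On the way, in this order (a step that is already met when the one before it is completed fails the run):
1. the plate lies flat and square inside the outline under the bridge (x of plate in the frame of bridge between -0.01 and 0.01 m and y of plate in the frame of bridge between -0.012 and 0.012 m and angle between the y axis of plate and the y axis of bridge, either way round below 0.12 rad and height (world z) of plate below 0.004 m and angle between plate's own z axis and vertical below 0.05 rad), for 0.2 s.
2. the green button is pressed down with the plate in place (all of step 1 and value of joint button above 0.004 m and contact force between the fingers and button above 0.5 N), for 0.05 s.
At the end, for the whole second after the job is handed in: The plate rests flat on the bench under the bridge, its centre within 10 mm across and 12 mm along the passage of the outline's centre and within 0.12 rad of square; the button has been pressed and is up again; every bystander stands within 20 mm of where it was, upright (all of step 1 and linear speed of plate below 0.01 m/s and value of joint button below 0.0015 m and distance of each of tipbox, vial_near, vial_far, amber, rack, tray, pipette from where it was at the start of the episode below 0.02 m and angle between each of tipbox, vial_near, vial_far, amber, rack, tray, pipette's own z axis and vertical below 0.1 rad); the robot touches nothing.
It fails at once if the plate is lifted more than 6 mm off the bench or tipped by more than 0.08 rad (height (world z) of plate above 0.006 m or angle between plate's own z axis and vertical above 0.08 rad).
It fails at once if the plate is forced against the bridge with more than 20 N (contact force between plate and bridge above 20 N).
It fails at once if the button is pressed while the plate is not in place (value of joint button above 0.003 m and not (x of plate in the frame of bridge between -0.01 and 0.01 m and y of plate in the frame of bridge between -0.012 and 0.012 m and angle between the y axis of plate and the y axis of bridge, either way round below 0.12 rad and height (world z) of plate below 0.004 m and angle between plate's own z axis and vertical below 0.05 rad)).
It fails at once if a bystander is lifted, tipped or moved by more than 20 mm (distance of any of tipbox, vial_near, vial_far, amber, rack, tray, pipette from where it was at the start of the episode above 0.02 m or angle between any of tipbox, vial_near, vial_far, amber, rack, tray, pipette's own z axis and vertical above 0.15 rad).
It also fails if it takes over 72 s, if anything falls off the work surface, if the arm or the gripper's body presses on something with over 40 N, if the wrist force passes 120 N, or if a joint passes its speed limit or range.

## Working session

There is one attempt and no reset: what is moved stays moved. The work goes in short steps, Python scripts to look and compute and a tool call to move; the robot and the scene stay as the last step left them, time stands still between calls to the robot, and variables do not carry over. Pictures are saved under pics/ and viewed, about 8 in all and at most 12, crops included, and the job is handed in when it is done.

Besides the shell and the picture viewer there is one more tool, called after ">>>" in YAML: its name, and indented under it one key for each argument. drive_tool: Moves the arm, as the interface text tells. Its arguments: {"type":"object","properties":{"fingers":{"type":"array","items":{"type":"number"}},"travel":{"type":"array","items":{"type":"array","items":{"type":"number"}}},"yaw":{"type":"array","items":{"type":"number"}},"newtons":{"type":"number"}},"required":["fingers","travel","yaw"]}

```bash
mkdir -p pics; ls; cat > h.py <<'E'
import numpy as np, cv2
from bench import bot, cams
def snap(n,f=None):
    c=cams.camera(n); 
    if f: cv2.imwrite('pics/'+f,c['pixels'][:,:,::-1])
    np.savez('last_'+n+'.npz',**c); return c
def load(n): return dict(np.load('last_'+n+'.npz'))
def cast(c,uv,z):
    "pixels -> world points on plane z"
    uv=np.asarray(uv,float).reshape(-1,2)
    R=cv2.Rodrigues(c['rvec'])[0]; t=np.ravel(c['tvec'])
    d=np.c_[uv,np.ones(len(uv))]@np.linalg.inv(c['mtx']).T@R
    o=-R.T@t
    return o+d*((z-o[2])/d[:,2])[:,None]
def proj(c,P):
    return cv2.projectPoints(np.asarray(P,float).reshape(-1,1,3),c['rvec'],c['tvec'],c['mtx'],None)[0].reshape(-1,2)
E
python3 - <<'E'
from h import *
s=bot.observe(); print(s, bot.hold_point_z)
for n in('scene','side'):
    c=snap(n,n+'0.png'); R=cv2.Rodrigues(c['rvec'])[0]; print(n,-R.T@np.ravel(c['tvec']))
E
```

```text
pics
{'time': 0.0, 'qpos': array([-1.19576698,  0.62932039,  0.03843769,  1.51837293, -0.02701519,
        0.99627967, -0.02001793]), 'joint_vel': array([ 0.00131024,  0.00209358,  0.00041512, -0.00152046, -0.00151961,
        0.00235392, -0.00063987]), 'effort': array([ 2.30335982e-04, -5.63396788e+01,  1.22639302e+00, -1.93442470e+01,
        1.10144739e-02,  1.05545222e-02, -3.92044967e-06]), 'eef_pos': array([0.27705155, 0.5873143 , 0.2304041 ]), 'tcp_rot': array([-3.13973001e+00,  8.05232455e-06,  2.70074045e+00]), 'force': array([-0.46923733, -0.63864061,  0.24034539]), 'moment': array([-0.01351361,  0.05634313,  0.0041684 ]), 'grip_width': 0.08541097992974322} 0.0187
scene [ 1.74103201 -0.2825961   1.02350323]
side [ 1.07427848 -1.16911002  1.10079258]
```

View pics/scene0.png

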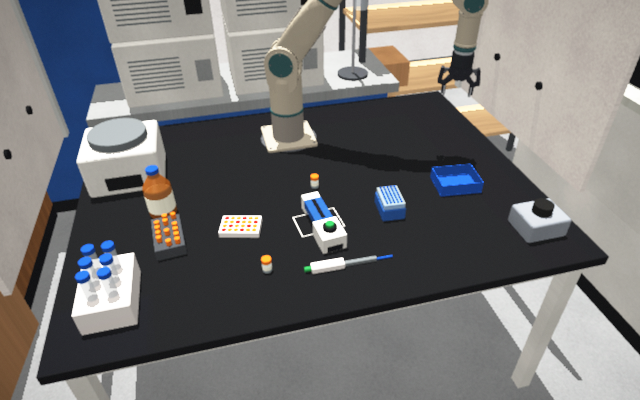

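View pics/side0.png

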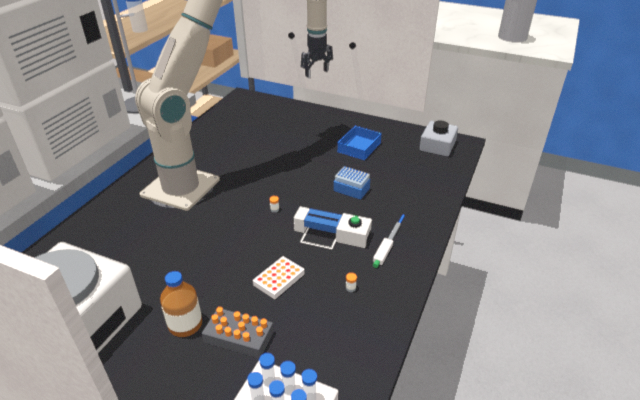

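The plate lies right of the bridge (scene (241,226), side (279,277)). The bridge is at scene (322,218), with the button at (329,226). The tip box is left of the bridge and the vials are clear of the passage. Next I measure.

```bash
python3 - <<'E'
from h import *
tiles=[]
for n,(u,v),(gu,gv),(bx) in(('scene',(241,226),(329,226),(290,170,360,260)),('side',(279,277),(355,221),(280,190,390,260))):
    c=load(n); im=c['pixels']; hsv=cv2.cvtColor(im,cv2.COLOR_RGB2HSV)
    # plate: bright white + wells, local window
    m=np.zeros(im.shape[:2],np.uint8); m[v-26:v+26,u-32:u+32]=(hsv[v-26:v+26,u-32:u+32,2]>110)*255
    cnt=max(cv2.findContours(m,cv2.RETR_EXTERNAL,cv2.CHAIN_APPROX_NONE)[0],key=cv2.contourArea)
    w=cast(c,cnt.reshape(-1,2),0.022)
    r=cv2.minAreaRect((w[:,:2]*1000).astype(np.float32)); print(n,'plate rect',r)
    q=cv2.approxPolyDP(cnt,4,True).reshape(-1,2); print(q.tolist(), cast(c,q,.022).round(3)[:,:2].tolist())
    g=cv2.inRange(hsv,(45,90,60),(80,255,255)); g[:gv-12]=0;g[gv+12:]=0;g[:,:gu-12]=0;g[:,gu+12:]=0
    M=cv2.moments(g,True); gp=(M['m10']/M['m00'],M['m01']/M['m00']); print('green',gp,cast(c,gp,.065))
    b=cv2.inRange(hsv,(100,110,60),(125,255,255)); x0,y0,x1,y1=bx; mm=np.zeros_like(b); mm[y0:y1,x0:x1]=b[y0:y1,x0:x1]
    cb=max(cv2.findContours(mm,cv2.RETR_EXTERNAL,cv2.CHAIN_APPROX_NONE)[0],key=cv2.contourArea)
    print('beam',cv2.approxPolyDP(cb,3,True).reshape(-1,2).tolist())
    cu,cv_=((u+gu)//2,(v+gv)//2); t=im[cv_-50:cv_+50,cu-80+20:cu+80+20]; tiles.append(cv2.resize(t,(800,500),interpolation=cv2.INTER_CUBIC)[:, :,::-1]); print('crop origin',cu-60,cv_-50,'x5')
cv2.imwrite('pics/z.png',cv2.resize(np.vstack(tiles),(480,600)) if 0 else np.vstack([cv2.resize(t,(480,300)) for t in tiles]))
E
```

```text
scene plate rect ((545.9144287109375, -261.7251892089844), (134.04652404785156, 107.86090850830078), 75.02132415771484)
[[222, 216], [220, 237], [259, 236], [261, 215]] [[0.482, -0.313], [0.584, -0.328], [0.611, -0.21], [0.51, -0.188]]
green (329.36507936507934, 224.36507936507937) [[0.66229575 0.00422228 0.065     ]]
beam [[321, 197], [313, 199], [324, 217], [311, 200], [304, 201], [311, 220], [332, 215]]
crop origin 225 176 x5
side plate rect ((539.9263916015625, -270.7713928222656), (143.3953399658203, 101.73562622070312), 74.61588287353516)
[[284, 256], [252, 280], [273, 298], [304, 273]] [[0.517, -0.191], [0.478, -0.315], [0.565, -0.351], [0.602, -0.23]]
green (354.8474576271187, 219.61016949152543) [[0.66744307 0.0064535  0.065     ]]
beam [[310, 208], [305, 225], [335, 231], [340, 214]]
crop origin 257 199 x5
```

View pics/z.png

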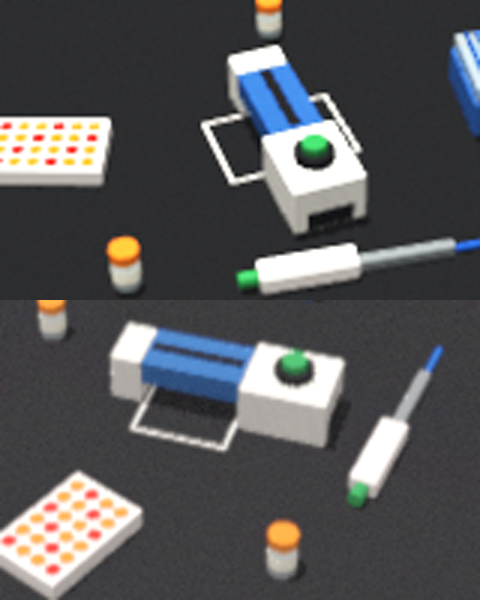

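```bash
python3 - <<'E'
from h import *
S=load('scene');D=load('side')
o=np.array([[203,125],[235,183],[327,95],[360,152]])/3+[225,176]
w=cast(S,o,0); print('scene outline -yn,-yf,+yn,+yf',w.round(4)[:,:2].tolist(),'ctr',w.mean(0))
w2=cast(D,np.array([[132,130],[224,147]])/3+[257,199],0); print('side',w2.round(4)[:,:2].tolist())
# button triangulation
P=[c['mtx']@np.c_[cv2.Rodrigues(c['rvec'])[0],np.ravel(c['tvec'])] for c in(S,D)]
X=cv2.triangulatePoints(P[0],P[1],np.array([[329.4],[224.4]]),np.array([[354.8],[219.6]])).ravel(); print('button',X[:3]/X[3])
# well centres as plate colour blobs
for n,c,(u,v) in(('scene',S,(241,226)),('side',D,(279,277))):
    h=cv2.cvtColor(c['pixels'],cv2.COLOR_RGB2HSV); m=((h[...,1]>70)&(h[...,2]>100)).astype(np.uint8); k=np.zeros_like(m);k[v-24:v+24,u-30:u+30]=1;m*=k
    ys,xs=np.nonzero(m); w=cast(c,np.c_[xs,ys],.022)[:,:2]; r=cv2.minAreaRect((w*1000).astype(np.float32)); e=np.linalg.eigh(np.cov(w.T))[1][:,1]; e*=np.sign(e[1])
    print(n,'wells',w.mean(0),'rect',r,'yaw',-np.arctan2(e[0],e[1]))
for n,c,uv,z in(('vn',S,(314,179),.047),('vf',S,(266,260),.047),('vn',D,(274,200),.047),('vf',D,(351,278),.047),('tipS',S,(390,193),.069),('tipD',D,(352,178),.069)): print(n,cast(c,uv,z).round(3)[:, :2])
E
```

```text
scene outline -yn,-yf,+yn,+yf [[0.5242, -0.0859], [0.6273, -0.0723], [0.5085, 0.0616], [0.6135, 0.07]] ctr [ 0.5683726  -0.00664132  0.        ]
side [[0.5262, -0.0936], [0.6253, -0.0785]]
button [0.66841847 0.00244518 0.06931168]
scene wells [ 0.53588158 -0.26091477] rect ((534.5145263671875, -260.42401123046875), (107.11540222167969, 64.50271606445312), 75.00578308105469) yaw -0.33115935244479855
side wells [ 0.53656293 -0.26583534] rect ((536.378173828125, -264.0428466796875), (108.32208251953125, 69.68115234375), 74.66437530517578) yaw -0.26833874858433715
vn [[0.39  0.021]]
vf [[ 0.747 -0.207]]
vn [[0.376 0.013]]
vf [[ 0.742 -0.216]]
tipS [[0.565 0.238]]
tipD [[0.579 0.208]]
```

```bash
cat >> h.py <<'E'
BX,BY,BYAW=0.568,-0.007,0.105
def b2w(x,y): c,s=np.cos(BYAW),np.sin(BYAW); return np.array([BX+c*x-s*y,BY+s*x+c*y])
def w2b(p): c,s=np.cos(BYAW),np.sin(BYAW); d=np.asarray(p)[...,:2]-[BX,BY]; return np.stack([c*d[...,0]+s*d[...,1],-s*d[...,0]+c*d[...,1]],-1)
from scipy.spatial.transform import Rotation as Ro
def rel(p,yaw,s=None):
    "travel (mm, tool axes) and yaw to reach tcp p with world yaw"
    s=s or bot.observe(); R=Ro.from_euler('xyz',s['tcp_rot']).as_matrix()
    y=np.arctan2(R[1,0],R[0,0]); dy=(y-yaw+np.pi)%(2*np.pi)-np.pi
    return (R.T@(np.array(p)-s['eef_pos'])*1000).round(1), round(dy,3)
E
python3 - <<'E'
from h import *
print(rel([.5,.1,.25],1.676)); 
S=load('scene');D=load('side')
print('amber cap',cast(S,(152,170),.18),cast(D,(174,279),.18),'rack ends',cast(S,[(153,222),(180,215),(187,247),(157,255)],.05).round(3)[:,:2].tolist())
E
```

```text
(array([-409.6, -345.7,  -18.9]), np.float64(1.025))
amber cap [[ 0.39340729 -0.50187494  0.18      ]] [[ 0.3894907  -0.51439396  0.18      ]] rack ends [[0.49, -0.526], [0.477, -0.442], [0.636, -0.425], [0.648, -0.511]]
```

>>> drive_tool:
  fingers: [120, 120, 120, 120, 120, 120, 120, 120]
  travel:
    - [-60, -50, -3]
    - [-120, -101, -6]
    - [-170, -144, -8]
    - [-220, -186, -10]
    - [-270, -228, -12]
    - [-320, -270, -15]
    - [-365, -308, -17]
    - [-410, -346, -19]
  yaw: [0.13, 0.26, 0.39, 0.52, 0.65, 0.78, 0.9, 1.025]

```text
time: 1.1
eef_pos: [0.4856, 0.1317, 0.249]
tcp_rot: [3.142, -0.0, 1.672]
force: [0.5, -0.3, -0.8]
grip_width: 0.045
```

```bash
python3 - <<'E'
from h import *
s=bot.observe(); print(s['eef_pos'],s['tcp_rot'],s['grip_width'],s['qpos'])
print(rel([.49,-.17,.26],1.676))
E
```

```text
[0.48561433 0.13172756 0.24904263] [ 3.14157915e+00 -2.62096604e-04  1.67201743e+00] 0.04497582114154705 [-0.57530034  0.41561551  0.35883918  1.90471017 -0.18955548  0.85394857
 -0.01813766]
(array([-300.6,  -26.1,  -11. ]), np.float64(-0.004))
```

>>> drive_tool:
  fingers: [120, 120, 120, 120, 120, 120, 120, 120]
  travel:
    - [-45, -6, -2]
    - [-90, -12, -4]
    - [-135, -18, -6]
    - [-180, -25, -8]
    - [-225, -31, -9]
    - [-267, -38, -10]
    - [-267, -38, -10]
    - [-267, -38, -10]
  yaw: [0, 0, 0, 0, 0, 0, 0, 0]

```text
time: 2.1
eef_pos: [0.4752, -0.1352, 0.2587]
tcp_rot: [-3.141, -0.001, 1.676]
force: [0.1, 0.9, -0.5]
grip_width: 0.0452
```

```bash
cat >> h.py <<'E'
def wrist(f=None):
    s=bot.observe(); c=cams.camera('wrist')
    T=np.eye(4); T[:3,:3]=Ro.from_euler('xyz',s['tcp_rot']).as_matrix(); T[:3,3]=s['eef_pos']
    W=np.linalg.inv(T@c['hand_eye']); c['rvec']=cv2.Rodrigues(W[:3,:3])[0]; c['tvec']=W[:3,3]
    if f: cv2.imwrite('pics/'+f,c['pixels'][:,:,::-1])
    np.savez('last_wrist.npz',**c); return c
E
python3 - <<'E'
from h import *
c=wrist('w1.png'); s=bot.observe(); print(s['eef_pos'],s['tcp_rot'])
print('pred plate',proj(c,[.536,-.263,.022]),'bridge',proj(c,[BX,BY,0]))
E
```

```text
[ 0.47536024 -0.13464241  0.2586884 ] [-3.14100547e+00 -1.09102542e-03  1.67741156e+00]
pred plate [[352.64062434 267.85174739]] bridge [[414.32097044  41.69780619]]
```

View pics/w1.png

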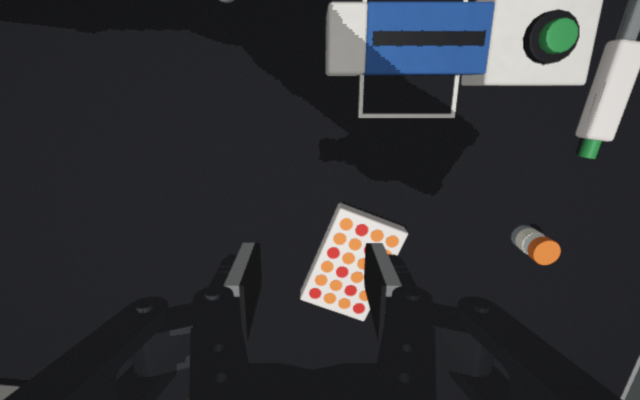

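The wrist view shows the outline's right-hand end at (360,116)–(455,117) and the plate at (302–408, 205–320), clear between bridge and rack. The vial is at (540,245).

```bash
python3 - <<'E'
from h import *
c=load('wrist'); im=c['pixels']; g=cv2.cvtColor(im,cv2.COLOR_RGB2GRAY)
def line(x0,x1,y0,y1,axis):
    sub=g[y0:y1,x0:x1].astype(float); w=np.clip(sub-90,0,None)
    if axis==0: # horizontal line: centroid per column
        p=[(x0+i,y0+(w[:,i]@np.arange(y1-y0))/w[:,i].sum()) for i in range(x1-x0) if w[:,i].sum()>50]
    else: p=[(x0+(w[i]@np.arange(x1-x0))/w[i].sum(),y0+i) for i in range(y1-y0) if w[i].sum()>50]
    return np.array(p)
def fit(p): 
    W=cast(c,p,0)[:,:2]; v=cv2.fitLine(W.astype(np.float32),cv2.DIST_HUBER,0,.01,.01).ravel(); return v
b=fit(line(370,448,109,123,0)); l=fit(line(354,370,80,108,1)); r=fit(line(446,464,86,108,1))
print('bottom yaw',np.arctan(b[1]/b[0]),'left',-np.arctan(l[0]/l[1]),'right',-np.arctan(r[0]/r[1]))
def X(a,b): t=np.linalg.solve(np.c_[a[:2],-b[:2]],b[2:]-a[2:]); return a[2:]+t[0]*a[:2]
A,B=X(b,l),X(b,r); y=np.arctan2(B[1]-A[1],B[0]-A[0]); print('corners(line mid)',A,B,np.linalg.norm(B-A),'(102)',y)
m=(A+B)/2; print('origin',m+72e-3*np.array([-np.sin(y),np.cos(y)]))
h=cv2.cvtColor(im,cv2.COLOR_RGB2HSV)
gm=cv2.inRange(h,(45,90,60),(80,255,255)); gm[:, :520]=0; gm[70:]=0
k=cv2.connectedComponentsWithStats(gm)[3][1:]; print('green top at .069',cast(c,k[0],.069))
m=np.zeros_like(g); m[195:330,290:420]=(h[195:330,290:420,1]>110)&(h[195:330,290:420,2]>130)
n,L,st,ce=cv2.connectedComponentsWithStats(m.astype(np.uint8)); P=[cast(c,ce[i],.022)[0,:2] for i in range(1,n) if 60<st[i,4]<200]
print('wells',[(np.round(ce[i]).astype(int).tolist(),int(st[i,4])) for i in range(1,n) if st[i,4]>40])
q=cast(c,[(342,211),(302,297),(363,318),(406,236)],.022)[:,:2]; print('corner mean',q.mean(0),'sides',np.linalg.norm(q-np.roll(q,1,0),axis=1),'yaw',-np.arctan2(*(q[0]-q[1])),-np.arctan2(*(q[3]-q[2])))
E
```

```text
bottom yaw 0.10467411 left 0.10798665 right 0.10392971
corners(line mid) [ 0.52249587 -0.08774929] [ 0.62391806 -0.07709407] 0.101980366 (102) 0.10467407
origin [ 0.5656842  -0.01081575]
green top at .069 [[0.67287919 0.00141029 0.069     ]]
wells [([346, 224], 108), ([361, 230], 112), ([377, 235], 108), ([339, 238], 109), ([392, 241], 106), ([355, 244], 105), ([333, 252], 101), ([348, 258], 100), ([361, 263], 64), ([327, 266], 99), ([342, 272], 97), ([357, 277], 101), ([321, 280], 95), ([336, 285], 97), ([350, 290], 93), ([315, 293], 92), ([363, 296], 60), ([329, 298], 91), ([344, 303], 88), ([358, 308], 86)]
corner mean [ 0.53605724 -0.26213636] sides [0.08071745 0.12048701 0.08139668 0.11946131] yaw -0.2883156085198911 -0.282717263057643
```

>>> drive_tool:
  fingers: [120, 120, 120, 120, 120, 120, 120, 120]
  travel:
    - [-20, -7, 10]
    - [-40, -14, 20]
    - [-60, -21, 30]
    - [-80, -28, 40]
    - [-100, -35, 55]
    - [-120, -42, 70]
    - [-131, -47, 85]
    - [-131, -47, 100]
  yaw: [0.18, 0.36, 0.54, 0.72, 0.9, 1.08, 1.26, 1.44]

```text
time: 3.15
eef_pos: [0.4427, -0.2707, 0.1584]
tcp_rot: [-3.141, -0.0, 0.231]
force: [0.2, 0.2, -0.6]
grip_width: 0.0454
```

>>> drive_tool:
  fingers: [120, 120, 120, 120]
  travel:
    - [0, 0, 10]
    - [0, 0, 20]
    - [0, 0, 20]
    - [0, 0, 20]
  yaw: [0.13, 0.13, 0.13, 0.13]

```text
time: 3.65
eef_pos: [0.4427, -0.2711, 0.1393]
tcp_rot: [3.142, -0.001, 0.107]
force: [0.7, -0.4, -0.3]
grip_width: 0.045
```

```bash
sed -i 's/^BX,BY,BYAW=.*/BX,BY,BYAW=0.5657,-0.0108,0.1047/' h.py; python3 - <<'E'
from h import *
s=bot.observe(); print(s['eef_pos'],s['tcp_rot'],s['force'],w2b(s['eef_pos']),s['qpos'])
p=b2w(-.15,-.245); print(rel([*p,.006],.1047))
E
```

```text
[ 0.442701   -0.2710615   0.13930051] [ 3.14157017e+00 -6.35741823e-04  1.07494463e-01] [ 0.66704518 -0.38563076 -0.31667568] [-0.14952507 -0.24598182] [ 0.04599065  0.68267791  0.70370882  1.98409699 -0.66891355  0.71930031
 -0.29875131]
(array([ -0.6,  -1. , 133.3]), np.float64(0.003))
```

>>> drive_tool:
  fingers: [120, 120, 120, 120, 120, 120, 120]
  travel:
    - [0, 0, 30]
    - [0, 0, 65]
    - [0, 0, 95]
    - [0, 0, 115]
    - [0, 0, 126]
    - [0, 0, 132]
    - [0, 0, 132]
  yaw: [0, 0, 0, 0, 0, 0, 0]

```text
time: 4.53
eef_pos: [0.4426, -0.2714, 0.0073]
tcp_rot: [3.141, -0.0, 0.106]
force: [0.6, -0.5, 0.3]
grip_width: 0.0454
```

>>> drive_tool:
  fingers: [120, 120, 120, 120, 120, 120, 120, 120]
  travel:
    - [7, 0, 0]
    - [14, 0, 0]
    - [20, 0, 0]
    - [26, 0, 0]
    - [32, 0, 0]
    - [38, 0, 0]
    - [44, 0, 0]
    - [50, 0, 0]
  yaw: [0, 0, 0, 0, 0, 0, 0, 0]

```text
time: 5.52
eef_pos: [0.4924, -0.266, 0.007]
tcp_rot: [-3.142, 0.0, 0.106]
force: [-1.0, -0.8, -0.3]
grip_width: 0.0455
```

>>> drive_tool:
  fingers: [120, 120, 120, 120, 120, 120, 120]
  travel:
    - [6, 0, 0]
    - [12, 0, 0]
    - [18, 0, 0]
    - [24, 0, 0]
    - [30, 0, 0]
    - [34, 0, 0]
    - [34, 0, 0]
  yaw: [0, 0, 0, 0, 0, 0, 0]

```text
time: 6.4
eef_pos: [0.5264, -0.2621, 0.007]
tcp_rot: [-3.142, -0.0, 0.106]
force: [-0.5, -0.0, 0.2]
grip_width: 0.0452
```

```bash
python3 - <<'E'
from h import *
s=bot.observe(); print(s['eef_pos'],s['tcp_rot'],s['force'],w2b(s['eef_pos']))
c=wrist('w2.png'); d=snap('side'); e=snap('scene')
def crop(c): u,v=proj(c,[*b2w(0,-.18),0])[0].astype(int); return cv2.resize(c['pixels'][v-50:v+50,u-80:u+80,::-1],(480,300),interpolation=cv2.INTER_CUBIC)
cv2.imwrite('pics/z2.png',np.vstack([crop(d),cv2.resize(c['pixels'][:,:,::-1],(480,300))]))
E
```

```text
[ 0.52640925 -0.26210911  0.00697855] [-3.14154362e+00 -4.06122428e-04  1.06470751e-01] [-0.51087998 -0.01357046  0.217141  ] [-0.06533961 -0.24582671]
```

View pics/z2.png

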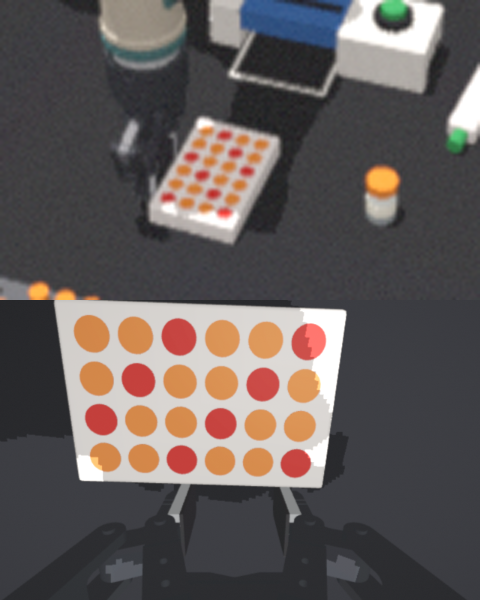

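The plate is now square to the fingers with all 24 wells visible. I measure it from the wells.

```bash
cat >> h.py <<'E'
def plate(c,zmin=300,box=None):
    "well centroids -> centre in bridge frame and yaw rel. bridge"
    h=cv2.cvtColor(c['pixels'],cv2.COLOR_RGB2HSV); m=((h[...,1]>90)&(h[...,2]>120)&((h[...,0]<25)|(h[...,0]>170))).astype(np.uint8)
    if box: k=np.zeros_like(m); k[box[1]:box[3],box[0]:box[2]]=1; m*=k
    n,L,st,ce=cv2.connectedComponentsWithStats(m); P=w2b(cast(c,ce[[i for i in range(1,n) if st[i,4]>zmin]],.022))
    r=cv2.minAreaRect((P*1000).astype(np.float32)); return len(P),P.mean(0).round(4),r
E
python3 - <<'E'
from h import *
c=load('wrist'); print(plate(c)); 
D=load('side'); S=load('scene')
for c in (D,S):
    u,v=proj(c,[*b2w(-.01,-.235),.022])[0].astype(int); print(u,v,plate(c,3,(u-32,v-26,u+32,v+26)))
E
```

```text
(24, array([-0.0102, -0.2298]), ((-10.15873908996582, -229.77098083496094), (96.69583129882812, 58.03623962402344), 88.09248352050781))
294 274 (16, array([-0.0138, -0.2341]), ((-10.059982299804688, -231.7900390625), (95.10136413574219, 58.61366653442383), 88.03477478027344))
246 231 (7, array([ 0.0081, -0.2248]), ((32.27104949951172, -205.14987182617188), (145.693359375, 81.87117767333984), 28.659446716308594))
```

>>> drive_tool:
  fingers: [120, 120, 120, 120, 120, 120, 120, 120]
  travel:
    - [3, 0, 0]
    - [6, 0, 0]
    - [9, 0, 0]
    - [11, 0, 0]
    - [11, 0, 0]
    - [0, 0, 0]
    - [-15, 0, 0]
    - [-30, 0, 0]
  yaw: [0, 0, 0, 0, 0, 0, 0, 0]

```text
time: 7.55
eef_pos: [0.4944, -0.2657, 0.0071]
tcp_rot: [-3.141, 0.001, 0.105]
force: [-0.0, 0.6, -0.4]
grip_width: 0.0446
```

```bash
python3 - <<'E'
from h import *
c=wrist(); print(plate(c)); s=bot.observe(); print(s['eef_pos'],w2b(s['eef_pos']))
print(rel([*b2w(-.01,-.335),.10],.1047+np.pi/2))
E
```

```text
(12, array([-0.0207, -0.2282]), ((-20.703115463256836, -228.22216796875), (19.37669563293457, 96.59334564208984), 0.09199447929859161))
[ 0.49179347 -0.26619755  0.0071506 ] [-0.10019311 -0.2462751 ]
(array([ 90.1,  88.5, -93.2]), np.float64(-1.573))
```

>>> drive_tool:
  fingers: [120, 120, 120, 120, 120, 120, 120, 120]
  travel:
    - [0, 0, -40]
    - [0, 10, -80]
    - [10, 25, -93]
    - [30, 40, -93]
    - [50, 55, -93]
    - [70, 70, -93]
    - [85, 79, -93]
    - [96, 79, -93]
  yaw: [0, -0.18, -0.36, -0.54, -0.72, -0.9, -1.08, -1.26]

```text
time: 8.6
eef_pos: [0.5997, -0.3352, 0.0999]
tcp_rot: [3.141, 0.0, 1.37]
force: [-0.3, 0.7, 0.2]
grip_width: 0.0453
```

>>> drive_tool:
  fingers: [120, 120, 120, 120]
  travel:
    - [0, 0, 0]
    - [0, 0, 0]
    - [0, 0, 0]
    - [0, 0, 0]
  yaw: [-0.16, -0.31, -0.31, -0.31]

```text
time: 9.1
eef_pos: [0.5995, -0.3341, 0.1]
tcp_rot: [-3.142, -0.0, 1.673]
force: [0.1, 0.0, 0.0]
grip_width: 0.0451
```

```bash
python3 - <<'E'
from h import *
s=bot.observe(); print(s['eef_pos'],s['tcp_rot'],s['force'],w2b(s['eef_pos']))
print(rel([*b2w(-.001,-.325),.0065],.1047+np.pi/2))
c=wrist(); print(plate(c,100)); np.save('x',0)
E
```

```text
[ 0.59948624 -0.33410117  0.09999637] [-3.14150925e+00 -1.94525968e-04  1.67280795e+00] [0.07229651 0.02012456 0.0131839 ] [-1.86597807e-04 -3.25061721e-01]
(array([ 0. , -0.8, 93.5]), np.float64(-0.003))
(18, array([ 0.0021, -0.2584]), ((-16.066009521484375, -296.6467590332031), (374.8565673828125, 133.0754852294922), 43.42512130737305))
```

>>> drive_tool:
  fingers: [120, 120, 120, 120, 120, 120]
  travel:
    - [0, 0, 35]
    - [0, 0, 60]
    - [0, 0, 80]
    - [0, -1, 90]
    - [0, -1, 93]
    - [0, -1, 93]
  yaw: [0, 0, 0, 0, 0, 0]

```text
time: 9.9
eef_pos: [0.5992, -0.3344, 0.0076]
tcp_rot: [3.141, 0.001, 1.676]
force: [1.0, 0.1, -0.3]
grip_width: 0.0451
```

>>> drive_tool:
  fingers: [120, 120, 120, 120, 120, 120, 120, 120]
  travel:
    - [8, 0, 0]
    - [15, 0, 0]
    - [22, 0, 0]
    - [29, 0, 0]
    - [36, 0, 0]
    - [43, 0, 0]
    - [50, 0, 0]
    - [50, 0, 0]
  yaw: [0, 0, 0, 0, 0, 0, 0, 0]

```text
time: 10.9
eef_pos: [0.5935, -0.2827, 0.0068]
tcp_rot: [-3.141, -0.002, 1.677]
force: [0.2, 0.0, -0.6]
grip_width: 0.045
```

```bash
python3 - <<'E'
from h import *
s=bot.observe(); print(s['eef_pos'],s['tcp_rot'],s['force'],w2b(s['eef_pos']))
c=wrist('w3.png'); q=proj(c,[[*b2w(a,b),.022] for a in(-.05,.05) for b in(-.27,-.11)]); b=np.r_[q.min(0),q.max(0)].clip(0).astype(int).tolist(); print(b)
print(plate(c,100,b))
E
```

```text
[ 0.59347951 -0.28270341  0.00675176] [-3.14093862e+00 -1.75890905e-03  1.67678031e+00] [ 0.1974623   0.02078682 -0.60688191] [-0.00078891 -0.27331766]
[133, 0, 503, 269]
(20, array([-0.0017, -0.2089]), ((-1.675210952758789, -210.6019287109375), (58.047428131103516, 71.65193176269531), 0.05132732540369034))
```

View pics/w3.png

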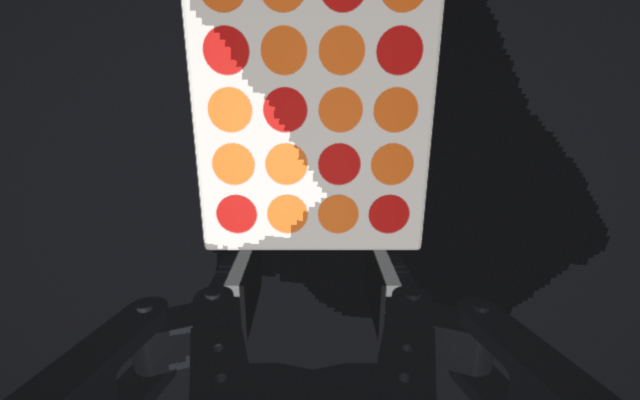

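The plate is square on the fingers at x = -1.7 mm. I push on towards the bridge.

>>> drive_tool:
  fingers: [120, 120, 120, 120, 120, 120, 120, 120]
  travel:
    - [6, 0, 0]
    - [13, 0, 0]
    - [20, 0, 0]
    - [27, 0, 0]
    - [34, 0, 0]
    - [41, 0, 0]
    - [48, 0, 0]
    - [55, 0, 0]
  yaw: [0, 0, 0, 0, 0, 0, 0, 0]

```text
time: 11.95
eef_pos: [0.5878, -0.2292, 0.007]
tcp_rot: [-3.142, -0.0, 1.676]
force: [-0.9, -0.2, -0.2]
grip_width: 0.0456
```

>>> drive_tool:
  fingers: [120, 120, 120, 120, 120, 120, 120]
  travel:
    - [7, 0, 0]
    - [14, 0, 0]
    - [21, 0, 0]
    - [28, 0, 0]
    - [33, 0, 0]
    - [35, 0, 0]
    - [35, 0, 0]
  yaw: [0, 0, 0, 0, 0, 0, 0]

```text
time: 12.82
eef_pos: [0.5842, -0.1945, 0.007]
tcp_rot: [-3.141, -0.0, 1.676]
force: [-0.2, -0.4, -1.4]
grip_width: 0.0453
```

```bash
cat >> h.py <<'E'
def look(f=None):
    s=bot.observe(); t=w2b(s['eef_pos']); print('tcp',t,s['eef_pos'][2],s['tcp_rot'][2],'F',s['force'].round(1))
    c=wrist(f); q=proj(c,[[*b2w(a,b),.022] for a in(-.05,.05) for b in(t[1]+.01,t[1]+.13)]); b=np.r_[q.min(0),q.max(0)].clip(0).astype(int).tolist()
    n,m,r=plate(c,100,b); lo=r[0][1]-min(r[1])/2 if 0 else None; print(n,m,r); return c
E
python3 -c "
from h import *
look()"
```

```text
tcp [-0.00082547 -0.18463405] 0.007009074797720949 1.6759265349896053 F [-0.2 -0.4 -1.4]
20 [-0.0012 -0.1201] ((-1.2445106506347656, -121.83413696289062), (58.03346252441406, 71.61629486083984), 0.00014688899682369083)
```

>>> drive_tool:
  fingers: [120, 120, 120, 120, 120, 120, 120, 120]
  travel:
    - [6, 0, 0]
    - [13, 0, 0]
    - [20, 0, 0]
    - [27, 0, 0]
    - [34, 0, 0]
    - [41, 0, 0]
    - [48, 0, 0]
    - [55, 0, 0]
  yaw: [0, 0, 0, 0, 0, 0, 0, 0]

```text
time: 13.88
eef_pos: [0.5785, -0.1398, 0.0071]
tcp_rot: [3.141, 0.0, 1.676]
force: [0.5, -1.5, 0.3]
grip_width: 0.0453
```

>>> drive_tool:
  fingers: [120, 120, 120, 120, 120, 120, 120, 120]
  travel:
    - [7, 0, 0]
    - [14, 0, 0]
    - [21, 0, 0]
    - [28, 0, 0]
    - [35, 0, 0]
    - [42, 0, 0]
    - [48, 0, 0]
    - [48, 0, 0]
  yaw: [0, 0, 0, 0, 0, 0, 0, 0]

```text
time: 14.88
eef_pos: [0.573, -0.0909, 0.0068]
tcp_rot: [-3.141, -0.001, 1.677]
force: [0.4, -0.7, -0.0]
grip_width: 0.0454
```

```bash
python3 -c "
from h import *
look('w4.png')"
```

```text
tcp [-0.0011098  -0.08040726] 0.006776205429481076 1.677013746795165 F [ 0.4 -0.7 -0. ]
8 [-0.0013 -0.0463] ((-1.2671260833740234, -46.283966064453125), (14.3685884475708, 58.08587646484375), 89.95060729980469)
```

View pics/w4.png

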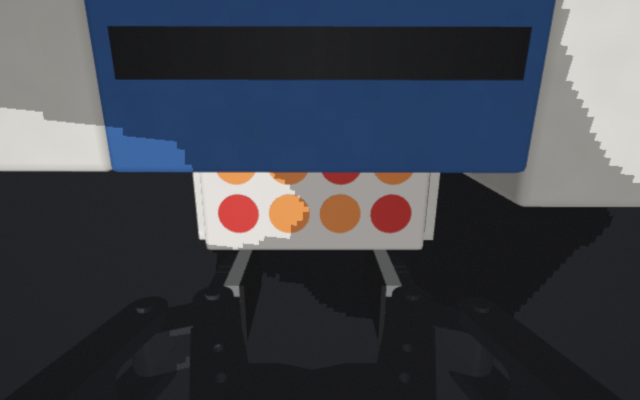

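The plate is centred between the outline's long lines, with its end about 5 mm short. I push 5 mm more, then back off and lift.

>>> drive_tool:
  fingers: [120, 120, 120, 120, 120, 120, 120, 120]
  travel:
    - [2, 0, 0]
    - [4, 0, 0]
    - [5, 0, 0]
    - [5, 0, 0]
    - [0, 0, 0]
    - [-15, 0, 0]
    - [-30, 0, 0]
    - [-40, 0, 0]
  yaw: [0, 0, 0, 0, 0, 0, 0, 0]

```text
time: 15.92
eef_pos: [0.5776, -0.1345, 0.0071]
tcp_rot: [3.141, 0.001, 1.674]
force: [-0.2, -0.7, -0.6]
grip_width: 0.0453
```

>>> drive_tool:
  fingers: [255, 255, 255, 255, 255, 255, 255, 255]
  travel:
    - [0, 0, 0]
    - [0, 0, -40]
    - [0, 0, -80]
    - [0, 0, -110]
    - [0, 0, -150]
    - [0, 0, -170]
    - [0, 0, -170]
    - [0, 0, -170]
  yaw: [0, 0, 0, 0, 0, 0, 0, 0]

```text
time: 16.92
eef_pos: [0.5769, -0.1314, 0.176]
tcp_rot: [-3.14, -0.001, 1.676]
force: [0.0, -0.6, -1.2]
grip_width: 0.0003
```

```bash
python3 - <<'E'
from h import *
c=look('w5.png'); s=bot.observe(); print(s['grip_width'])
B=b2w(.105,0); print('button',B,rel([*B,.12],s['tcp_rot'][2]))
h=cv2.cvtColor(c['pixels'],cv2.COLOR_RGB2HSV); gm=cv2.inRange(h,(45,90,60),(80,255,255))
n,_,st,ce=cv2.connectedComponentsWithStats(gm); print([(ce[i].round(),st[i,4],w2b(cast(c,ce[i],.069))) for i in range(1,n) if st[i,4]>100])
E
```

```text
tcp [-0.00149908 -0.12114177] 0.17595284176871318 1.6763878710462827 F [ 0.  -0.6 -1.2]
8 [-0.0009 -0.0416] ((-0.8706092834472656, -41.66170883178711), (57.983917236328125, 16.943138122558594), 0.04041839763522148)
0.00033565219796048023
button [6.70125016e-01 1.73425717e-04] (array([121.1, 106.9,  55.5]), np.float64(0.0))
[(array([484.,  13.]), np.int32(1280), array([[ 0.10645746, -0.00317789]])), (array([546., 157.]), np.int32(511), array([[ 0.16356753, -0.09584594]]))]
```

View pics/w5.png

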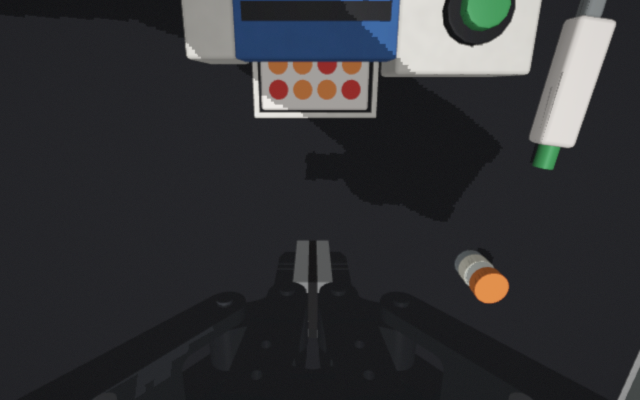

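The plate sits evenly within the outline (-1 mm, -2 mm). Next is the button.

>>> drive_tool:
  fingers: [255, 255, 255, 255, 255, 255, 255]
  travel:
    - [25, 22, 5]
    - [50, 44, 20]
    - [75, 66, 40]
    - [100, 88, 55]
    - [121, 107, 56]
    - [121, 107, 56]
    - [121, 107, 56]
  yaw: [0, 0, 0, 0, 0, 0, 0]

```text
time: 17.85
eef_pos: [0.6702, -0.0018, 0.12]
tcp_rot: [-3.139, 0.001, 1.675]
force: [-0.3, -0.4, -0.9]
grip_width: 0.0001
```

>>> drive_tool:
  fingers: [255, 255, 255, 255, 255, 255, 255, 255]
  travel:
    - [0, 0, 15]
    - [0, 0, 30]
    - [0, 0, 40]
    - [0, 0, 44]
    - [0, 0, 46]
    - [0, 0, 48]
    - [0, 0, 49]
    - [0, 0, 49]
  yaw: [0, 0, 0, 0, 0, 0, 0, 0]

```text
time: 18.85
eef_pos: [0.6709, -0.0009, 0.0731]
tcp_rot: [-3.141, -0.0, 1.676]
force: [-5.2, -1.6, 7.8]
grip_width: 0.0001
```

>>> drive_tool:
  fingers: [255, 255]
  travel:
    - [0, 0, 1]
    - [0, 0, 1]
  yaw: [0, 0]

```text
time: 19.1
eef_pos: [0.6709, -0.0009, 0.073]
tcp_rot: [-3.141, -0.0, 1.676]
force: [-6.6, -0.4, 14.3]
grip_width: 0.0003
```

```bash
python3 - <<'E'
from h import *
s=bot.observe(); print(s['eef_pos'],s['force'],s['moment'],w2b(s['eef_pos']))
t=[]
for n in('scene','side'):
    c=snap(n); u,v=proj(c,[*b2w(.105,0),.07])[0].astype(int); t.append(cv2.resize(c['pixels'][v-25:v+25,u-40:u+40,::-1],(480,300),interpolation=cv2.INTER_CUBIC))
cv2.imwrite('pics/z3.png',np.vstack(t))
E
```

```text
[ 0.67092909 -0.0008641   0.07296959] [-6.60177091 -0.43109645 14.29277662] [-0.08154794  1.5002893  -0.01689334] [ 0.10569124 -0.00111588]
```

View pics/z3.png

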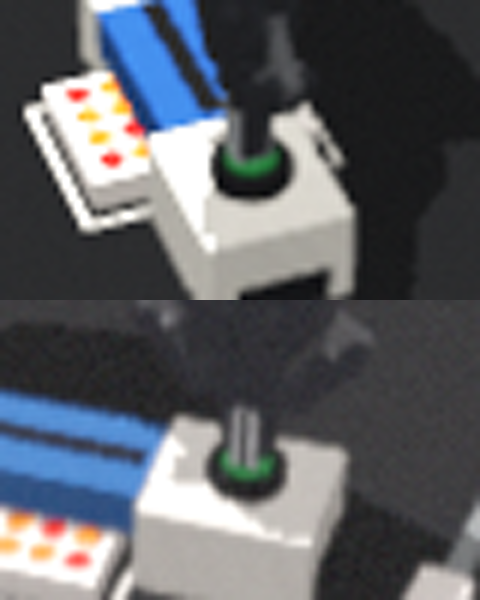

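The fingertips stand centred on the green button. The force rose from 8 to 14 N without further travel, so it is at its stop. I let it up in small steps to confirm the spring travel.

>>> drive_tool:
  fingers: [255, 255]
  travel:
    - [0, 0, -4]
    - [0, 0, -4]
  yaw: [0, 0]

```text
time: 19.45
eef_pos: [0.6719, -0.0007, 0.0757]
tcp_rot: [3.14, 0.0, 1.676]
force: [-1.6, -1.2, 3.6]
grip_width: -0.0
```

>>> drive_tool:
  fingers: [255, 255]
  travel:
    - [0, 0, -2]
    - [0, 0, -2]
  yaw: [0, 0]

```text
time: 19.7
eef_pos: [0.6719, -0.0007, 0.0771]
tcp_rot: [3.14, 0.0, 1.676]
force: [-1.0, -1.6, 2.1]
grip_width: 0.0002
```

>>> drive_tool:
  fingers: [255, 255]
  travel:
    - [0, 0, -2]
    - [0, 0, -2]
  yaw: [0, 0]

```text
time: 19.95
eef_pos: [0.6719, -0.0006, 0.0791]
tcp_rot: [3.14, 0.0, 1.676]
force: [0.2, -0.1, 0.9]
grip_width: 0.0003
```

The spring signature is clear: bottom at 0.073, top at about 0.079. I retreat and check the plate.

>>> drive_tool:
  fingers: [255, 255, 255, 255, 255, 255, 255, 255]
  travel:
    - [0, 0, -15]
    - [0, 0, -40]
    - [0, 0, -80]
    - [-40, -30, -100]
    - [-80, -60, -100]
    - [-120, -100, -100]
    - [-120, -100, -100]
    - [-120, -100, -100]
  yaw: [0, 0, 0, 0, 0, 0, 0, 0]

```text
time: 20.95
eef_pos: [0.5851, -0.1296, 0.1797]
tcp_rot: [3.14, -0.001, 1.676]
force: [1.1, 0.2, -0.4]
grip_width: 0.0002
```

```bash
python3 - <<'E'
from h import *
s=bot.observe(); print(s['time'],s['eef_pos'],s['force'],s['joint_vel'].round(3))
c=wrist(); q=proj(c,[[*b2w(a,b),.022] for a in(-.05,.05) for b in(-.07,-.02)]); n=plate(c,60,np.r_[q.min(0),q.max(0)].clip(0).astype(int).tolist()); print(n)
for k in('scene','side'):
    a=load(k)['pixels'];  # compare bystanders against first frame
    c=snap(k,k+'_end.png')
    o=cv2.imread('pics/'+k+'0.png')[:,:,::-1]; P={'vn':(.383,.017,.045),'vf':(.745,-.21,.045),'amber':(.39,-.508,.17),'rack':(.56,-.475,.05),'tip':(.57,.22,.06)}
    for n,p in P.items():
        u,v=proj(c,p)[0].astype(int); T=o[v-12:v+12,u-12:u+12]; r=cv2.matchTemplate(c['pixels'][v-24:v+24,u-24:u+24],T,cv2.TM_CCOEFF_NORMED); _,mx,_,loc=cv2.minMaxLoc(r); print(k,n,round(mx,2),(loc[0]-12,loc[1]-12))
E
```

```text
20.95 [ 0.58509504 -0.12963746  0.17969644] [ 1.11667886  0.16983183 -0.39290075] [-0.025  0.014 -0.02  -0.012 -0.001 -0.002  0.001]
(8, array([-0.0009, -0.0417]), ((-0.8893413543701172, -41.722923278808594), (57.96675491333008, 16.690149307250977), 0.0036550431977957487))
scene vn 0.96 (0, 0)
scene vf 1.0 (0, 0)
scene amber 1.0 (0, 0)
scene rack 1.0 (0, 0)
scene tip 1.0 (0, 0)
side vn 0.94 (0, 0)
side vf 0.98 (0, 0)
side amber 1.0 (0, 0)
side rack 1.0 (0, 0)
side tip 1.0 (0, 0)
```

```bash
python3 -c "
from bench import bot
print(bot.sign_off())"
```

```text
the job is handed in; nothing more can be done
None
```

The plate is under the bridge inside the outline, the button has been pressed and released, and the job was handed in just after 21 s of the allowed 72 s. Sign-off reports no verdict, so the results below are my own checks.

- **Pushing the plate:** I squared and centred it with a two-fingertip push on its long side. I then pushed it from its right-hand end under the bridge, with push forces of about 1–2 N.
- **Plate position:** After the button press, the wrist camera put it about 1 mm across and 2 mm along the passage from the outline's centre. Its angle error was about 0 rad.
- **Button:** I pressed it with shut fingertips up to 14 N, where it stopped moving (tool height 73 mm). On release the force fell to under 1 N at 79 mm, which matches the 6 mm spring travel. I did not take a separate picture of the button after release.
- **Bystanders:** Matching the first and last pictures showed zero pixels of shift for both vials, the amber bottle, the rack and the tip box. I did not check the tray and pipette this way, but the fingers went nowhere near them while low.
- **Disagreement:** My first camera estimate of the button top was 69 mm, about 10 mm below where contact came. The press was guided by force, so this did not matter.

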